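# Casting rings lined up by size, the last one fetched from under the dust-box guard

### The arm

A 6-joint arm with a two-finger parallel gripper is mounted at the origin on the work surface. World frame = base frame: x ahead of the robot, y to its left, z up, the work surface at z = 0. Lengths are in m, angles in degrees, forces in N, time in s.
With the tool pointing down it reaches from about 0.275 to 0.725 m from the base axis. Payload 15.9 kg.
Tool frame: the origin (TCP) lies at the very end of the fingers, on their centre line; the grasp point (between the pads) lies 19 mm behind it (env.tcp_to_grasp is the distance from the TCP to the grasp point, in m); z points along the fingers, x is the direction in which the jaws open and shut, and the axes are right-handed (so a half turn about z gives the same grasp; the last joint's range is limited). The gripper opens to 85 mm and grips with 20 to 120 N. Pads are 22 mm wide; open, the fingers measure 114 mm over their backs; the gripper's body (76 mm by 85 mm) begins 54 mm behind the grasp point. The pads swing forward as they close: fully open they stand 13 mm farther back than shut.
Start: joints at [-75.745, 12.198, -1.971, 75.831, 0, 90], TCP at [0.123, -0.485, 0.231] pointing down, gripper open.
Joint ranges: [-170.91, 170.91], [-42.67, 98.43], [-65.05, 77.54], [-120.47, 116.71], [-90, 82.35], [-180, 180]. Speed limits (degrees/s): [108.29, 108.29, 136.94, 147.25, 180, 180].

### API

Orientations are given as a 3x3 rotation matrix whose columns are the frame's x, y, z axes.
In Python, from bench import env, gripper_to, read_camera, get_calibration, telemetry gives the robot as it stands. The module is installed in compiled form; this text tells all that it offers. Calls block until the motion is done:
- env.reach(position, orientation): joint-space move of the TCP to a pose.
- env.move_l(position, max_speed=0.15, attitude=None): straight line of the TCP; attitude=None keeps the orientation; max_speed is the mean speed in m/s.
- env.move_j(angles): joint-space move.
- gripper_to(opening, f_grip=None): opening from 0.0 (shut) to 1.0 (fully open); f_grip is the grip in N (None keeps the last); returns when the fingers have stopped.
- env.sleep(seconds).
- env.solve_ik(position, orientation): joint angles nearest the present ones, or None.
- read_camera(name): name is "scene" or "side" or "wrist"; returns the picture (480x640x3 uint8, red, green, blue); there is no depth.
- get_calibration(name): a dict with "fovy" (degrees; the focal length in pixels is half the picture's height over the tangent of half this angle, whatever the lens; pixels are square), "cx", "cy" (the principal point, pixels), "rvec" (rotation vector, rad) and "tvec" (3), from world to camera coordinates, as OpenCV has them. Camera axes: x right, y down, z forward; pixel columns grow to the right and rows downward; lengths in m; the calibration is good to about 2 mm. The wrist camera is an equidistant fisheye: a pixel r from the principal point sees the ray r / f radians off the axis. A picture is of the moment at which its call begins: read the wrist's pose just before it. get_calibration takes no time and is no camera call; for the wrist camera it gives the pose at the moment of the call.
A pose or a line that the arm cannot do raises env.PlanningError and nothing moves.
- env.sign_off(): hands the job in, once; it reports no verdict.
Readings, each from a call of its own:
- telemetry.get_t(): time.
- telemetry.get_q(): joint angles.
- telemetry.get_dq(): joint speeds.
- telemetry.get_joint_torque(): joint torques, N m.
- telemetry.get_position(): TCP position.
- telemetry.get_tool_rot(): TCP orientation.
- telemetry.get_ft_force(): force on the tool from outside, world axes, zero at the start.
- telemetry.get_torque(): the same for the moment, N m.
- telemetry.get_opening(): opening from 0.0 (shut) to 1.0 (fully open).
Only numpy, scipy, OpenCV 4.12 (cv2) and the standard library are available. Lean on these libraries where they do the work, as an engineer would, in place of code of your own. Each camera call takes 0.05 s, during which the arm holds its last target.

### The job

Put the four steel casting rings away on the aluminium rail, standing upright in order of size, one centred on each round mark, with the smallest next to the blue end block and the largest at the grey end. One of them is still in the dust-extraction box: raise its clear guard right up until it leans back, then swing the red-knobbed stay up to its stop so the guard cannot drop, and take the ring out; leave the guard up on its stay.

Things in the scene. Friction and masses are not known exactly. Their poses are not given: they have to be found in the camera images.
- ring_30: The smallest of four plain steel casting rings: an open upright tube, outside diameter 30 mm, 40 mm high, wall 3 mm, about 50 g (may vary by 30 %). Origin at the centre of its underside, z up. Starts standing on the bench, or (any one of the four) on the floor of the dust box under the closed clear guard; that floor is level with the bench (z = 0).
- ring_40: The second smallest of four plain steel casting rings: an open upright tube, outside diameter 40 mm, 46 mm high, wall 3 mm, about 74 g (may vary by 30 %). Origin at the centre of its underside, z up. Starts standing on the bench, or (any one of the four) on the floor of the dust box under the closed clear guard; that floor is level with the bench (z = 0).
- ring_50: The second largest of four plain steel casting rings: an open upright tube, outside diameter 50 mm, 52 mm high, wall 3 mm, about 98 g (may vary by 30 %). Origin at the centre of its underside, z up. Starts standing on the bench, or (any one of the four) on the floor of the dust box under the closed clear guard; that floor is level with the bench (z = 0).
- ring_60: The largest of four plain steel casting rings: an open upright tube, outside diameter 60 mm, 58 mm high, wall 3 mm, about 122 g (may vary by 30 %). Origin at the centre of its underside, z up. Starts standing on the bench, or (any one of the four) on the floor of the dust box under the closed clear guard; that floor is level with the bench (z = 0).
- rail: Fixed aluminium rail on the bench, 80 mm (x) by 360 mm (y, its length) by 12 mm high. Origin at the centre of its underside. Four equal round dark marks, 68 mm across, on its top face at x = 0, y = -120, -40, +40, +120 mm. An end block, 80 x 22 x 14 mm, sits at each end (y = -168 and +168 mm): one blue with a small white dot, one grey with a larger white dot.
- end_blue: The blue end block on the rail, 80 mm across the rail, 22 mm along it, 14 mm high; origin at the centre of its underside, at y = +168 or -168 mm of the rail. It marks the smallest ring's end, which may be either end. The marks lie 48, 128, 208 and 288 mm from it along the rail.
- guard (a joint): Hinge of the clear guard (0.3 kg, 236 mm wide, hardly any friction), rad: 0 shut, sloping 14 deg down to its front; 1.82 upright; 2.0 leaning back on its stop, where it rests by its weight; short of upright it falls shut. The white box with teal edges is 236 mm wide, 225 deep, open-topped, side walls 66 mm high in front to 118 at the back, front lip 20 mm high.
- guard_handle (a point): Middle of the guard's blue handle bar: round, 12 mm thick, 104 long, 32 mm gap to the guard's edge, 69 mm up when shut. Frame turns with the guard; shut: x level to the back of the box, away from the robot, y along bar and hinge, z up. Hinge line at x +199, z +51 mm in it; opening lifts the bar over to the back. The ring in the box stands within 25 mm of the floor point 99 mm along x.
- stay (a joint): Pivot of the stay, a 215 mm steel bar outside the box's right wall as seen from the robot (rad): 0 level along the wall, starts at 0 to 0.1; 0.62 raised to its stop (set), its free end then 190 mm up, in front of the dark lug on the guard's edge, so the guard cannot fall. Stiff: holds where it is left, about 2 N at the knob to lift. It cannot be raised while the guard is shut.
- stay_knob (a point): Grip point on the axis of the stay's red knob, a round pin 12 mm thick and 42 mm long sticking out sideways, away from the box; the point is 24 mm out from the bar's face, 60 mm above the bench at 0. Frame turns with the stay: x along the bar from pivot to free end (to the back of the box), y along the pin towards the box, z up. Pivot axis parallel to y at x = -100 mm.

How it is judged (in metres and radians):
On the way, in this order (a step that is already met when the one before it is completed fails the run):
1. the clear guard is raised past upright (value of joint guard above 1.85 rad), for 0.2 s.
2. with the guard still up, the stay is swung up to its stop (value of joint guard above 1.75 rad and value of joint stay above 0.5 rad), for 0.2 s.
At the end, for the whole second after the job is handed in: All four rings stand upright (0.1 rad) and at rest on the rail, each within 12 mm of the centre of its mark, smallest on the mark by the blue end block, then by size to the largest at the grey end; the guard is up (over 1.75 rad), the stay raised (over 0.5 rad) (all of step 2 and horizontal distance between ring_30 and end_blue between 0.036 and 0.06 m and x of ring_30 in the frame of rail between -0.012 and 0.012 m and y of ring_30 in the frame of rail between -0.14 and 0.14 m and z of ring_30 in the frame of rail between 0.008 and 0.016 m and angle between each of ring_30, ring_40, ring_50, ring_60's own z axis and vertical below 0.1 rad and linear speed of each of ring_30, ring_40, ring_50, ring_60 below 0.02 m/s and horizontal distance between ring_40 and end_blue between 0.116 and 0.14 m and x of ring_40 in the frame of rail between -0.012 and 0.012 m and y of ring_40 in the frame of rail between -0.14 and 0.14 m and z of ring_40 in the frame of rail between 0.008 and 0.016 m and horizontal distance between ring_50 and end_blue between 0.196 and 0.22 m and x of ring_50 in the frame of rail between -0.012 and 0.012 m and y of ring_50 in the frame of rail between -0.14 and 0.14 m and z of ring_50 in the frame of rail between 0.008 and 0.016 m and horizontal distance between ring_60 and end_blue between 0.276 and 0.3 m and x of ring_60 in the frame of rail between -0.012 and 0.012 m and y of ring_60 in the frame of rail between -0.14 and 0.14 m and z of ring_60 in the frame of rail between 0.008 and 0.016 m); the robot touches nothing.
It also fails if it takes over 144 s, if anything falls off the work surface, if the arm or the gripper's body presses on something with over 40 N, if the wrist force passes 120 N, or if a joint passes its speed limit or range.

## Working session

There is one attempt and no reset: what is moved stays moved. The work goes in short steps, each a Python script; the robot and the scene stay as the last script left them, time stands still between calls to the robot, and variables do not carry over. Pictures are saved under pics/ and viewed, and the job is handed in when it is done.

```bash
mkdir -p pics; ls; python3 - <<'E'
from bench import env, gripper_to, read_camera, get_calibration, telemetry
import cv2
for n in ["scene","side","wrist"]:
    print(n,get_calibration(n))
    cv2.imwrite(f"pics/{n}0.png",read_camera(n)[:,:,::-1])
print(telemetry.get_t(),telemetry.get_position())
E
```

```text
pics
scene {'fovy': 48.9699289990694, 'cx': 316.2801792984998, 'cy': 234.21130163330133, 'rvec': array([ 2.04520327,  0.80528937, -0.41764421]), 'tvec': array([-0.36828786, -0.10946615,  1.20201585])}
side {'fovy': 54.90849529772571, 'cx': 323.28007688284544, 'cy': 243.81687749589253, 'rvec': array([ 2.049925  , -0.48912355,  0.25121955]), 'tvec': array([-0.45618409,  0.21011946,  0.69402685])}
wrist {'fovy': 65.70646984690485, 'cx': 320.8167710488389, 'cy': 240.70474324766943, 'rvec': array([-2.27631126,  1.76827707,  0.27967086]), 'tvec': array([-0.49925487, -0.03955394,  0.37987256])}
0.15 [ 0.12304391 -0.48436043  0.23092798]
```

View pics/scene0.png

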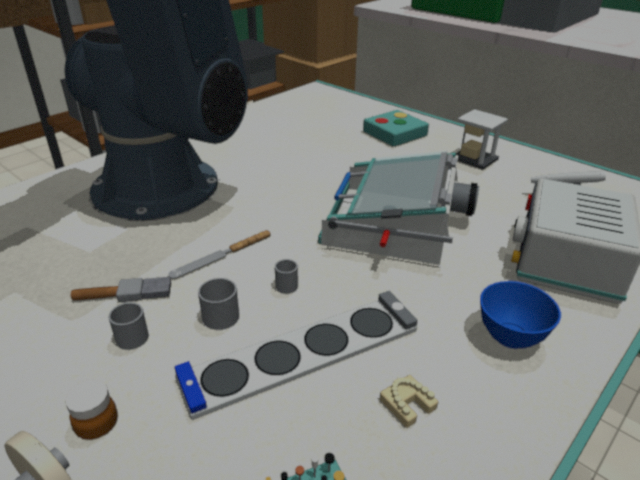

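View pics/side0.png

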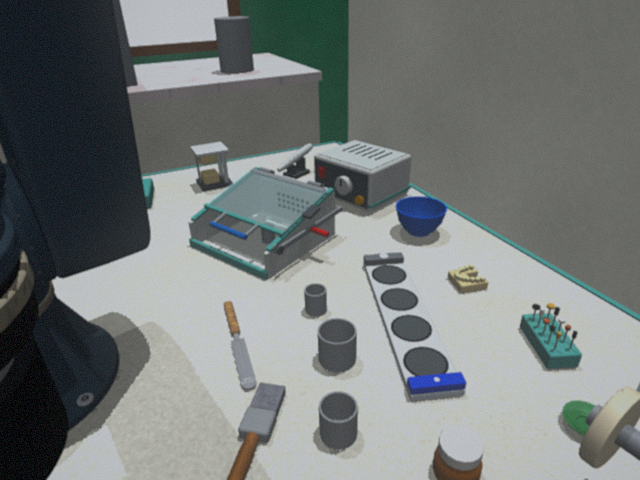

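View pics/wrist0.png

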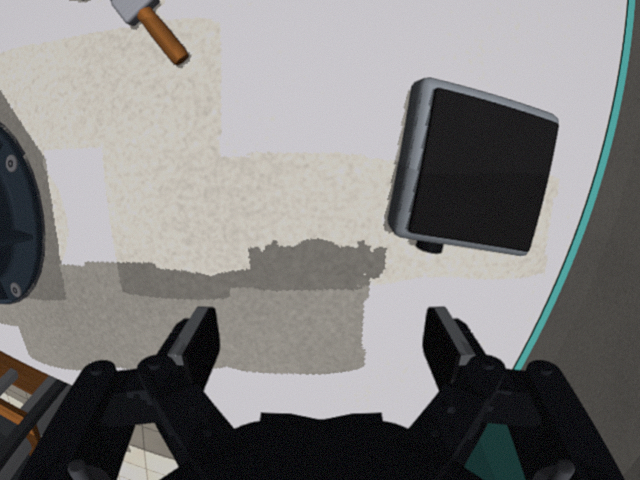

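The scene picture shows three rings on the bench at (287,276), (218,303) and (128,325). The rail has its blue block at (190,387) and its grey block at (398,310). The guard handle is near (343,187) and the red knob near (386,238). In the side picture the handle is at (228,230) and the knob at (319,231), with a dark ring visible inside the box at about (270,235). I'll measure with masks next.

```bash
cat > h.py <<'E'
import numpy as np, cv2
from bench import env, gripper_to, read_camera, get_calibration, telemetry
def K(c):
    f=240/np.tan(np.radians(c["fovy"])/2); return f
def ray(c,px):
    f=K(c); R,_=cv2.Rodrigues(c["rvec"]); o=-R.T@np.array(c["tvec"])
    px=np.atleast_2d(np.asarray(px,float))
    d=np.c_[(px[:,0]-c["cx"])/f,(px[:,1]-c["cy"])/f,np.ones(len(px))]@R
    return o,d
def wray(c,px):
    f=K(c); R,_=cv2.Rodrigues(c["rvec"]); o=-R.T@np.array(c["tvec"])
    px=np.atleast_2d(np.asarray(px,float)); v=px-[c["cx"],c["cy"]]; r=np.linalg.norm(v,axis=1)+1e-9; th=r/f
    d=np.c_[v/r[:,None]*np.sin(th)[:,None],np.cos(th)]@R
    return o,d
def plane(od,z):
    o,d=od; s=(z-o[2])/d[:,2]; return o+s[:,None]*d
def tri(*ods):
    A=np.zeros((3,3));b=np.zeros(3);L=[]
    for o,d in ods:
        u=d[0]/np.linalg.norm(d[0]);P=np.eye(3)-np.outer(u,u);A+=P;b+=P@o;L.append((P,o))
    x=np.linalg.solve(A,b); return x,[np.linalg.norm(P@(x-o)) for P,o in L]
def proj(c,p):
    f=K(c);R,_=cv2.Rodrigues(c["rvec"]);q=R@np.asarray(p)+c["tvec"];return q[:2]/q[2]*f+[c["cx"],c["cy"]]
def comps(m,amin=15):
    n,l,s,ce=cv2.connectedComponentsWithStats(m.astype(np.uint8)*255)
    return [(s[i],ce[i],l==i) for i in range(1,n) if s[i][4]>=amin]
E
python3 - <<'E'
from h import *
for n in ["scene","side"]:
    im=cv2.imread(f"pics/{n}0.png"); hsv=cv2.cvtColor(im,cv2.COLOR_BGR2HSV); H,S,V=[hsv[...,i].astype(int) for i in range(3)]
    c=get_calibration(n)
    blue=(abs(H-112)<12)&(S>130)&(V>60)
    red=((H<6)|(H>174))&(S>150)&(V>80)
    dark=(S<70)&(V<95)
    for nm,m in [("blue",blue),("red",red),("dark",dark)]:
        for s,ce,_ in comps(m,20 if nm!="dark" else 120): print(n,nm,s,ce.round(1))
    x=(300,130,220,150) if n=="scene" else (170,150,190,140)
    cr=im[x[1]:x[1]+x[3],x[0]:x[0]+x[2]]
    cv2.imwrite(f"pics/{n}_box.png",cv2.resize(cr,None,fx=3.6,fy=3.6,interpolation=cv2.INTER_CUBIC))
E
```

```text
scene blue [335 173  15  27 119] [342.5 185.5]
scene blue [ 481  281   80   67 3807] [519.6 312.2]
scene blue [175 362  31  51 777] [190.1 387.2]
scene red [376 119  11   3  29] [381.  120.1]
scene red [380 230  10  15  85] [384.6 237. ]
scene dark [   50     0   234   226 16850] [157.7 111.5]
scene dark [140   0  49  45 416] [166.8  20.9]
scene dark [ 411    0  192   32 2684] [542.5  13.2]
scene dark [  314     4   326   173 28637] [505.2  86.2]
scene dark [   0   24   64  145 1579] [36.7 90.3]
scene dark [440 158  15  32 124] [445.7 171.6]
scene dark [348 174  16  15 151] [354.8 180.3]
scene dark [ 505  181  135  125 6038] [570.9 264.5]
scene dark [450 183  28  33 551] [464.2 200.6]
scene dark [ 318  209  149   56 4574] [391.2 234.4]
scene dark [  0 228  36  23 341] [ 16.3 237.7]
scene dark [275 260  23  34 635] [285.7 276.8]
scene dark [ 72 277 104  26 472] [139.1 294.8]
scene dark [200 279  35  22 598] [217.  289.7]
scene dark [ 199  293   40   37 1005] [219.4 313. ]
scene dark [ 350  295   67   42 1269] [376.9 320.4]
scene dark [ 110  304   38   45 1316] [128.4 326.5]
scene dark
[... 850 characters left out ...]
 235.3]
side dark [364 258  42  26 670] [386.7 270.5]
side dark [306 285  18  10 139] [314.7 289.3]
side dark [381 289  37  21 606] [398.7 299.1]
side dark [305 294  21  23 387] [315.3 305. ]
side dark [391 316  40  25 790] [411. 328.]
side dark [520 318  42  52 367] [535.  343.3]
side dark [320 320  35  22 606] [336.7 330.5]
side dark [318 337  38  36 992] [336.8 355.6]
side dark [404 348  44  27 955] [424.9 361.3]
side dark [  0 354  17  36 208] [  6.5 369.9]
side dark [256 390  29  57 208] [270.  425.1]
side dark [321 393  34  27 710] [337.8 406.4]
side dark [ 567  401   73   66 1212] [610.1 442.6]
side dark [319 414  38  37 938] [337.9 432.9]
side dark [438 445  43  26 200] [452.1 460.2]
```

View pics/scene_box.png

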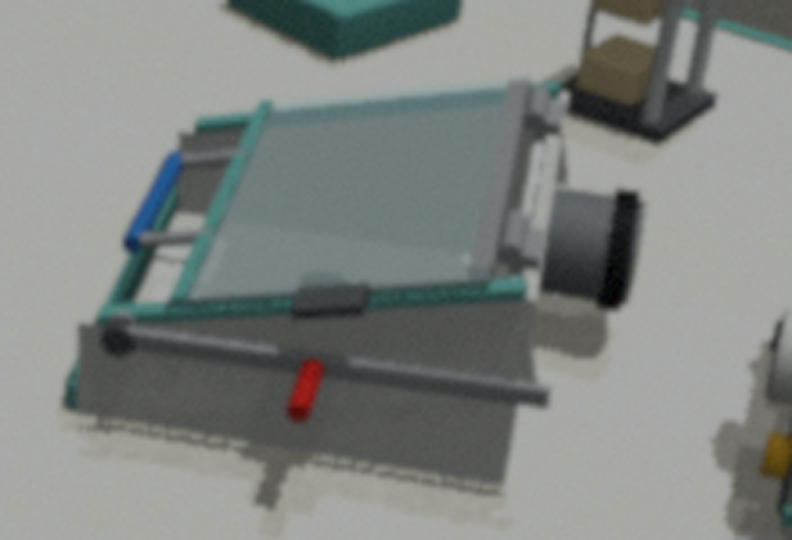

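View pics/side_box.png

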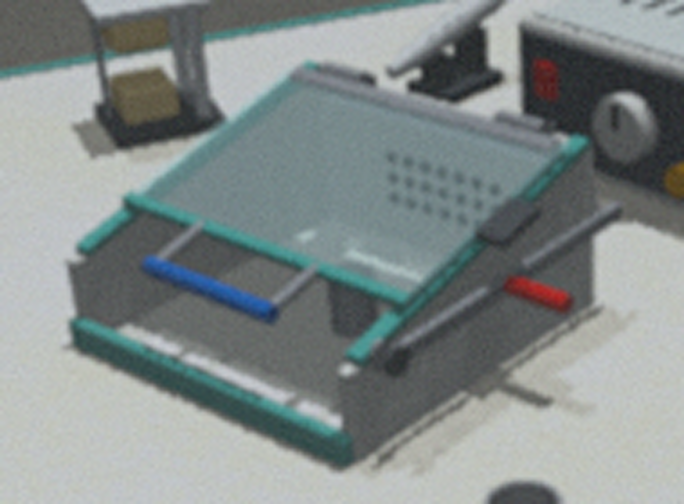

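```bash
python3 - <<'E'
from h import *
cs,cd=get_calibration("scene"),get_calibration("side")
S=lambda *p:ray(cs,p); D=lambda *p:ray(cd,p)
np.set_printoptions(precision=4,suppress=True)
print("cams",S(0,0)[0],D(0,0)[0])
# marks: ellipse centroid onto z=.012
for a,b in [((224.2,377.3),(424.9,361.3)),((277,357.5),(411,328)),((325.8,339.2),(398.7,299.1)),((371,323),(386.7,270.5))]:
    print("mark",plane(S(*a),.012)[0][:2],plane(D(*b),.012)[0][:2],tri(S(*a),D(*b)))
print("handle",tri(S(342.5,185.5),D(227.8,229.4)))
print("knob",tri(S(384.6,237),D(319.3,230.8)))
print("blueblk",tri(S(190,382),D(436,379)))
E
```

```text
cams [ 0.9845 -0.5275  0.5873] [ 0.2025 -0.6497  0.5204]
mark [ 0.559  -0.2499] [ 0.5571 -0.2502] (array([ 0.558 , -0.2492,  0.0107]), [np.float64(2.6587971893273934e-05), np.float64(2.65879718932117e-05)])
mark [ 0.586  -0.1747] [ 0.5832 -0.1778] (array([ 0.5851, -0.1745,  0.0098]), [np.float64(0.0009434107485267538), np.float64(0.0009434107485267216)])
mark [ 0.6132 -0.0994] [ 0.6098 -0.1026] (array([ 0.6121, -0.0987,  0.0096]), [np.float64(0.0008701326993989703), np.float64(0.0008701326993989304)])
mark [ 0.6413 -0.0254] [ 0.6417 -0.0138] (array([ 0.6394, -0.0208,  0.0127]), [np.float64(0.003965679405217734), np.float64(0.003965679405217641)])
handle (array([0.3873, 0.2014, 0.068 ]), [np.float64(0.00026920033763225623), np.float64(0.00026920033763232687)])
knob (array([0.5569, 0.1162, 0.0626]), [np.float64(0.0012589669873276671), np.float64(0.0012589669873277148)])
blueblk (array([ 0.5416, -0.2935,  0.0243]), [np.float64(0.001238696344875189), np.float64(0.0012386963448751348)])
```

```bash
python3 - <<'E'
from h import *
cs,cd=get_calibration("scene"),get_calibration("side")
S=lambda *p:ray(cs,p); D=lambda *p:ray(cd,p)
np.set_printoptions(precision=4,suppress=True)
ims={n:cv2.imread(f"pics/{n}0.png") for n in("scene","side")}
def hullc(n,x0,y0,x1,y1):
    hsv=cv2.cvtColor(ims[n],cv2.COLOR_BGR2HSV);m=((hsv[...,1]<75)&(hsv[...,2]<110)).astype(np.uint8)
    z=np.zeros_like(m);z[y0:y1,x0:x1]=m[y0:y1,x0:x1]
    big=max(comps(z),key=lambda t:t[0][4])[2]; 
    p=np.argwhere(z>0)[:,::-1].astype(np.int32)
    h=cv2.convexHull(p.reshape(-1,1,2));M=cv2.moments(h)
    (cx,cy),(w,hh),a=cv2.minAreaRect(h)
    return (M["m10"]/M["m00"],M["m01"]/M["m00"]),cv2.boundingRect(h)
for nm,a,b in [("A",(272,257,303,296),(302,280,330,320)),("B",(195,277,243,332),(315,315,360,378)),("C",(105,300,152,351),(314,388,362,455))]:
    (p,r),(q,s)=hullc("scene",*a),hullc("side",*b)
    X,e=tri(S(*p),D(*q)); 
    f1=K(cs);f2=K(cd);d1=np.linalg.norm(X-S(0,0)[0]);d2=np.linalg.norm(X-D(0,0)[0])
    print(nm,X,e,"widths mm",r[2]*d1/f1*1e3,s[2]*d2/f2*1e3,r,s)
h1=tri(S(350,174),D(211.7,223.3));h2=tri(S(336.9,197.2),D(245.3,236.7));print("handle ends",h1,h2,np.linalg.norm(h1[0]-h2[0]))
y=(h1[0]-h2[0])[:2];print("yaw from bar y",np.degrees(np.arctan2(-y[0],y[1])))
l=plane(D(190.8,240.3),.02)[0],plane(D(267.2,272),.02)[0];print("lip",l,np.linalg.norm(l[0]-l[1]),np.degrees(np.arctan2(-(l[0]-l[1])[0],(l[0]-l[1])[1])))
# stay bar ends, knob ends
print("pivot",tri(S(332.5,223.5),D(280,249)),"bar end",tri(S(451,240),D(341,209)))
print("knob in/out",tri(S(387,231),D(312,228.5)),tri(S(382.8,243.5),D(326.5,232.5)))
E
```

```text
A [ 0.4704 -0.0441  0.0199] [np.float64(0.0008935738401917734), np.float64(0.0008935738401917671)] widths mm 42.956178360889595 39.53513075133288 (273, 260, 25, 34) (305, 284, 22, 34)
B [ 0.4465 -0.1693  0.0265] [np.float64(0.0008134396668758913), np.float64(0.0008134396668759596)] widths mm 66.5763487129679 64.87925617118457 (198, 279, 41, 51) (315, 315, 41, 60)
C [ 0.3843 -0.293   0.0242] [np.float64(0.0022116211491717028), np.float64(0.0022116211491718333)] widths mm 63.3295102737194 52.44823457305776 (110, 300, 39, 50) (319, 393, 38, 61)
handle ends (array([0.3653, 0.2513, 0.066 ]), [np.float64(0.0014213521322645757), np.float64(0.001421352132264673)]) (array([0.4104, 0.157 , 0.0675]), [np.float64(0.001291120931498725), np.float64(0.0012911209314987217)]) 0.10457217504554672
yaw from bar y 25.551354259762928
lip (array([0.3198, 0.2807, 0.02  ]), array([0.4261, 0.0813, 0.02  ])) 0.22590964675122172 28.051025959456176
pivot (array([0.4587, 0.0894, 0.0601]), [np.float64(0.0009588242551407698), np.float64(0.0009588242551408846)]) bar end (array([0.6465, 0.1891, 0.0614]), [np.float64(0.0018098760598533703), np.float64(0.0018098760598534156)])
knob in/out (array([0.5485, 0.1345, 0.0619]), [np.float64(0.0017034564194395262), np.float64(0.0017034564194394442)]) (array([0.5658, 0.0995, 0.063 ]), [np.float64(9.825743346962377e-06), np.float64(9.825743347078622e-06)])
```

```bash
python3 - <<'E'
from h import *
a=cv2.imread("pics/scene0.png");b=cv2.imread("pics/side0.png")
f=lambda im,x,y,w,h,s:cv2.resize(im[y:y+h,x:x+w],None,fx=s,fy=s,interpolation=cv2.INTER_CUBIC)
t=np.hstack([f(a,100,250,210,110,2.6)[:, :546]]) 
u=np.hstack([f(b,290,270,90,110,2.5),f(b,290,375,90,90,275/90)[:275]]) 
h=cv2.copyMakeBorder(u,0,0,0,546-u.shape[1],cv2.BORDER_CONSTANT) if u.shape[1]<546 else u[:,:546]
cv2.imwrite("pics/rings.png",np.vstack([t,h])); print(t.shape,h.shape)
E
```

```text
(286, 546, 3) (275, 546, 3)
```

View pics/rings.png

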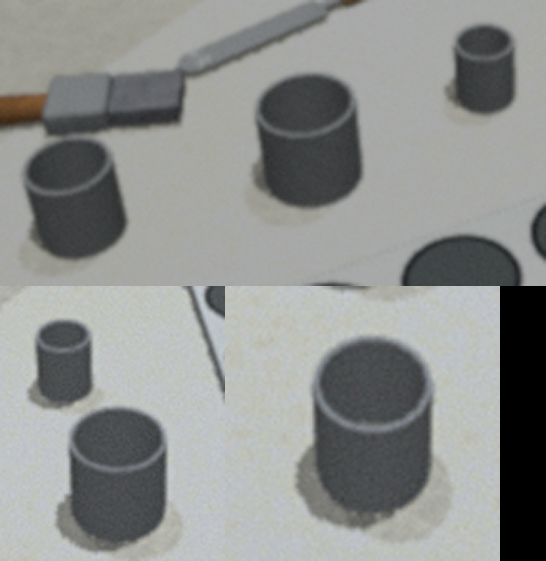

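```bash
cat >> h.py <<'E'
np.set_printoptions(precision=4,suppress=True)
yaw=np.radians(27.5); bx=np.array([np.cos(yaw),np.sin(yaw),0]); by=np.array([-np.sin(yaw),np.cos(yaw),0]); bz=np.array([0,0,1.])
HAN=np.array([.3875,.2028,.0685]); HIN=HAN+.199*bx+.051*bz
def han(th): 
    a=np.arctan2(-.051,-.199)-th; r=np.hypot(.199,.051); return HIN+r*(np.cos(a)*bx+np.sin(a)*bz)
def tilt(al,s=1):  # tool z forward-down by al (rad) from vertical in box plane; jaws in that plane
    z=np.sin(al)*bx-np.cos(al)*bz; x=s*(np.cos(al)*bx+np.sin(al)*bz); return np.c_[x,np.cross(z,x),z]
def gpose(p,R,depth=.010): return p+R[:,2]*depth   # TCP 'depth' beyond point p
def down(ang): # jaws along world direction ang (rad)
    x=np.array([np.cos(ang),np.sin(ang),0]); z=np.array([0,0,-1.]); return np.c_[x,np.cross(z,x),z]
E
python3 - <<'E'
from h import *
cs,cd=get_calibration("scene"),get_calibration("side")
for n,p,q,h in [("A40",(286.5,266.2),(315.6,290),.046),("B60",(218.1,290.4),(337.2,331.6),.058),("C50",(126.2,314.2),(338.4,407),.052)]:
    print(n,plane(ray(cs,p),h)[0],plane(ray(cd,q),h)[0],tri(ray(cs,p),ray(cd,q))[0])
p=plane(ray(cd,(170+352/3.6,150+280/3.6)),.04); print("box ring approx",p,"expected",HAN+.099*bx)
for s in (1,-1):
  for a0,a1 in [(0,0),(40,0),(40,-10),(60,0),(60,20)]:
    out=[]
    for t in np.linspace(0,1.95,8):
        R=tilt(np.radians(a0+(a1-a0)*t/1.95),s); out.append(env.solve_ik(gpose(han(t),R,.012),R))
    print(s,a0,a1,[None if o is None else np.round(o) for o in (out[0],out[3],out[5],out[-1])],[o is not None for o in out])
E
```

```text
A40 [ 0.4744 -0.0444  0.046 ] [ 0.4698 -0.0501  0.046 ] [ 0.4722 -0.0431  0.0423]
B60 [ 0.4525 -0.1702  0.058 ] [ 0.4465 -0.1762  0.058 ] [ 0.4492 -0.1691  0.0534]
C50 [ 0.3907 -0.2926  0.052 ] [ 0.3853 -0.2963  0.052 ] [ 0.387  -0.2919  0.0479]
box ring approx [[0.4794 0.2183 0.04  ]] expected [0.4753 0.2485 0.0685]
1 0 0 [array([ 28.,  12., -29.,  49.,   0.,  90.]), array([28.,  8., -8., 73.,  0., 90.]), array([28., 19., 16., 87.,  0., 90.]), array([28., 36., 46., 99.,  0., 90.])] [True, True, True, True, True, True, True, True]
1 40 0 [None, array([ 28., -12., -33.,  46.,  -0.,  90.]), array([28.,  8.,  0., 71., -0., 90.]), array([28., 36., 46., 99.,  0., 90.])] [False, True, True, True, True, True, True, True]
1 40 -10 [None, array([ 28.,  -8., -28.,  52.,  -0.,  90.]), array([28., 14., 10., 81., -0., 90.]), None] [False, True, True, True, True, True, True, False]
1 60 0 [None, array([ 28., -21., -45.,  32.,  -0.,  90.]), array([28.,  3., -7., 63., -0., 90.]), array([28., 36., 46., 99.,  0., 90.])] [False, False, True, True, True, True, True, True]
1 60 20 [None, array([ 28., -26
[... 469 characters left out ...]
 28.,   8.,   0.,  71.,  -0., -90.]), array([ 28.,  36.,  46.,  99.,   0., -90.])] [False, True, True, True, True, True, True, True]
-1 40 -10 [None, array([ 28.,  -8., -28.,  52.,  -0., -90.]), array([ 28.,  14.,  10.,  81.,  -0., -90.]), None] [False, True, True, True, True, True, True, False]
-1 60 0 [None, array([ 28., -21., -45.,  32.,  -0., -90.]), array([ 28.,   3.,  -7.,  63.,  -0., -90.]), array([ 28.,  36.,  46.,  99.,   0., -90.])] [False, False, True, True, True, True, True, True]
-1 60 20 [None, array([ 28., -26., -54.,  20.,  -0., -90.]), array([ 28.,  -9., -24.,  43.,  -0., -90.]), array([ 28.,  13.,   7.,  64.,  -0., -90.])] [False, False, False, True, True, True, True, True]
```

```bash
python3 - <<'E'
from h import *
R=tilt(0)
gripper_to(0.34,25)
env.reach(HAN+np.array([0,0,.16]),R)
c=get_calibration("wrist");im=read_camera("wrist")[:,:,::-1];cv2.imwrite("pics/w1.png",im)
import pickle;pickle.dump(c,open("w1.pkl","wb"))
print(telemetry.get_t(),telemetry.get_position(),telemetry.get_opening(),c)
E
```

```text
3.3917 [0.3878 0.2023 0.2285] 0.3408719657833941 {'fovy': 65.70646984690485, 'cx': 320.8167710488389, 'cy': 240.70474324766943, 'rvec': array([-2.755 , -0.6738, -0.1062]), 'tvec': array([-0.4383, -0.0384,  0.3772])}
```

View pics/w1.png

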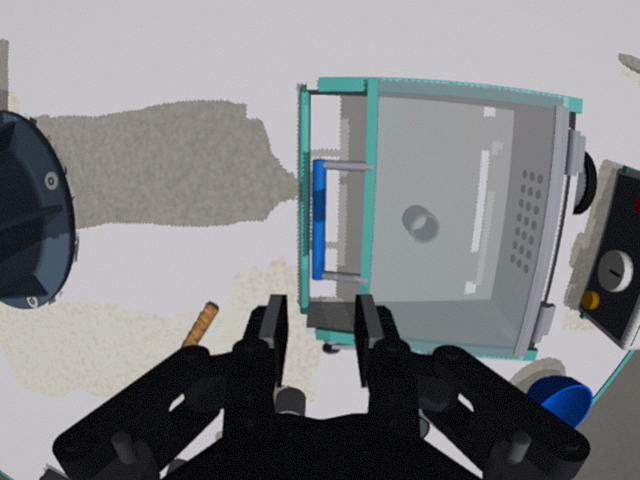

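The wrist view shows the bar running from (319,160) to (318,278), and the small ring in the box at (421,222).

```bash
python3 - <<'E'
from h import *
import pickle
c=pickle.load(open("w1.pkl","rb"));im=cv2.imread("pics/w1.png");hsv=cv2.cvtColor(im,cv2.COLOR_BGR2HSV)
m=(abs(hsv[...,0].astype(int)-112)<12)&(hsv[...,1]>130)&(hsv[...,2]>60)
for s,ce,k in comps(m,100):
    print(s,ce)
    if s[0]<340:
        ys=np.where(k.any(1))[0]; e=[(np.where(k[y])[0].mean(),y) for y in (ys[3],ys[-4])]
        P=plane(wray(c,e),.069);print("ends",P,np.linalg.norm(P[0]-P[1]),"yaw",np.degrees(np.arctan2(-(P[0]-P[1])[0],(P[0]-P[1])[1])));print("mid",plane(wray(c,ce),.072),HAN)
print("ring base/rim",plane(wray(c,[(421,224),(421,222)]),.04),plane(wray(c,[(421,224)]),.02), (plane(wray(c,[(402.5,222),(439,222)]),.03)))
# teal front lip and guard edge
print("lip",plane(wray(c,[(304,88),(305,310)]),.02))
E
```

```text
[ 312  160   14  120 1411] [318.3948 218.1531]
ends [[0.3646 0.2439 0.069 ]
 [0.4093 0.1557 0.069 ]] 0.09892248314140911 yaw 26.856813328714765
mid [[0.3859 0.2036 0.072 ]] [0.3875 0.2028 0.0685]
[ 541  384   52   45 1424] [569.8862 403.486 ]
ring base/rim [[0.4779 0.2364 0.04  ]
 [0.4768 0.238  0.04  ]] [[0.4855 0.2342 0.02  ]] [[0.4641 0.2282 0.03  ]
 [0.497  0.2457 0.03  ]]
lip [[0.3224 0.2964 0.02  ]
 [0.4254 0.0953 0.02  ]]
```

```bash
sed -i 's/np.radians(27.5)/np.radians(27.2)/; s/HAN=np.array(.*\]); HIN/HAN=np.array([.3868,.2033,.0685]); HIN/' h.py; python3 - <<'E'
from h import *
R=tilt(0)
env.move_l(gpose(HAN,R,.014)+[0,0,.06],.15,R)
env.move_l(gpose(HAN,R,.014),.08)
print(telemetry.get_ft_force())
gripper_to(0.0,25)
print(telemetry.get_opening(),telemetry.get_ft_force(),telemetry.get_position())
for t in (.05,.15):
    env.move_l(gpose(han(t),R,.014),.06); print(t,telemetry.get_opening(),telemetry.get_ft_force(),telemetry.get_position())
for n in("scene","side"): cv2.imwrite(f"pics/{n}1.png",read_camera(n)[:,:,::-1])
cv2.imwrite("pics/b1.png",np.hstack([cv2.imread(f"pics/{n}1.png")[100:300,100+(k==0)*150:450+(k==0)*150] for k,n in enumerate(("scene","side"))]))
print(telemetry.get_t())
E
```

```text
[-0.2015  0.6416  0.1399]
0.1288433789713361 [-11.6818  -5.7788  14.0145] [0.3856 0.2027 0.0548]
0.05 0.12882123654507868 [-6.8996 -2.5803 -3.2318] [0.3835 0.2016 0.0647]
0.15 0.12763794226684735 [-8.2284 -2.6215 -3.6806] [0.3807 0.2002 0.0852]
6.4083
```

View pics/b1.png

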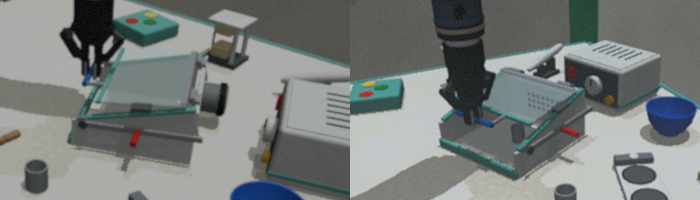

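```bash
python3 - <<'E'
from h import *
for t in np.arange(.3,1.951,.15):
    t=min(t,1.95); al=np.radians(np.interp(t,[.15,.9,1.95],[0,22,6])); R=tilt(al)
    env.move_l(gpose(han(t),R,.014),.12,R)
    f=telemetry.get_ft_force(); print(round(t,2),telemetry.get_opening(),f)
    if np.linalg.norm(f)>50: print("STOP");break
for n in("scene","side"): cv2.imwrite(f"pics/{n}2.png",read_camera(n)[:,:,::-1])
cv2.imwrite("pics/b2.png",np.hstack([cv2.imread(f"pics/{n}2.png")[0:300,100+(k==0)*150:450+(k==0)*150] for k,n in enumerate(("scene","side"))]))
print(telemetry.get_t())
E
```

```text
0.3 0.12443323120575703 [-9.3581 -4.2059 -0.7486]
0.45 0.12683114913796747 [-15.5289  -7.5541   1.3043]
0.6 0.1272172933989329 [-27.1381 -14.3397   7.6871]
0.75 0.12925246754666936 [-46.3829 -23.5601  24.2121]
STOP
8.1417
```

View pics/b2.png

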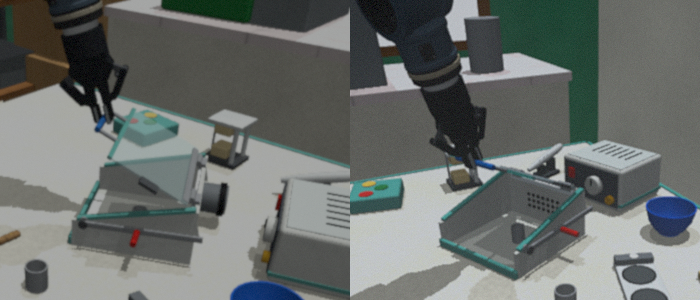

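```bash
python3 - <<'E'
from h import *
cv2.imwrite("pics/w2.png",read_camera("wrist")[:,:,::-1])
a=cv2.imread("pics/side2.png")[110:210,180:310];cv2.imwrite("pics/s2z.png",cv2.resize(a,None,fx=5,fy=5,interpolation=cv2.INTER_CUBIC))
E
```

```text
(no output)
```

View pics/w2.png

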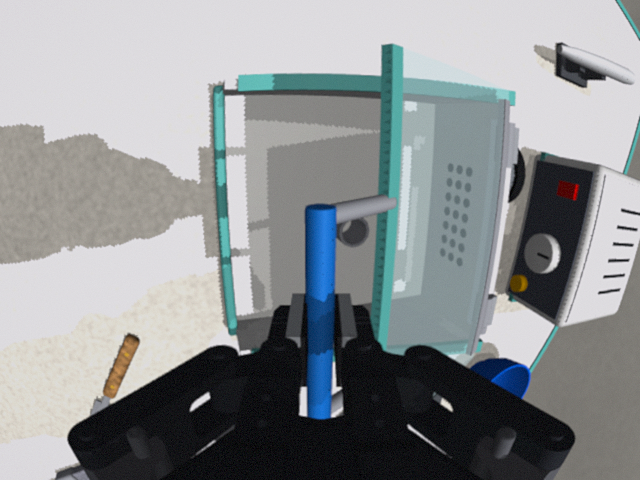

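View pics/s2z.png

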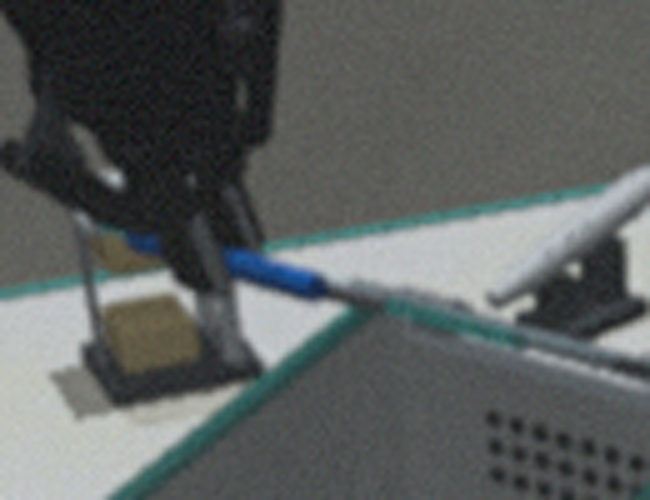

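```bash
python3 - <<'E'
from h import *
t=.75
R=telemetry.get_tool_rot()
u=(han(t)-HIN)/np.linalg.norm(han(t)-HIN); tang=np.cross(by,u)
print(u,"cmd err",telemetry.get_position()-gpose(han(t),R,.014))
p0=gpose(han(t),R,.014)
for d in (.0015,.003,.0045):
    env.move_l(p0+u*d,.03); f=telemetry.get_ft_force(); print(d,"rad",f@u,"tan",f@tang,f,telemetry.get_position()-p0)
    if abs(f@u)<8: break
E
```

```text
[-0.7809 -0.4013  0.4787] cmd err [-0.0047 -0.0025 -0.0014]
0.0015 rad 37.20382548789968 tan -2.510930863782262 [-29.9559 -15.8034  15.6031] [-0.0043 -0.0022  0.0002]
0.003 rad 18.00645020912554 tan -2.272468801948629 [-14.7084  -8.3475   6.6236] [-0.0037 -0.002   0.0017]
0.0045 rad 2.48701625231552 tan -1.2170422662218772 [-2.3872 -1.4066  0.1218] [-0.0035 -0.0018  0.003 ]
```

```bash
python3 - <<'E'
from h import *
d=.0047; t=.75
while t<1.95-1e-6:
    t=min(t+.1,1.95); al=np.radians(np.interp(t,[.15,.9,1.95],[0,22,6])); R=tilt(al)
    u=(han(t)-HIN)/np.linalg.norm(han(t)-HIN)
    env.move_l(gpose(han(t)+u*d,R,.014),.12,R)
    f=telemetry.get_ft_force(); d+=np.clip(f@u/12000,-.003,.003); print(round(t,2),round(d*1e3,1),f@u,f)
    if np.linalg.norm(f)>60: print("STOP");break
for n in("scene","side"): cv2.imwrite(f"pics/{n}3.png",read_camera(n)[:,:,::-1])
cv2.imwrite("pics/b3.png",np.hstack([cv2.imread(f"pics/{n}3.png")[0:300,100+(k==0)*150:450+(k==0)*150] for k,n in enumerate(("scene","side"))]))
print(telemetry.get_t(),telemetry.get_position())
E
```

```text
0.85 5.4 7.883934434889167 [-5.8811 -5.4059  2.7017]
0.95 6.2 10.565030191242151 [-7.1302 -6.1457  5.5332]
1.05 6.6 4.440800775807121 [-2.4888 -4.3947  2.0877]
1.15 7.2 7.13678616420141 [-3.778  -5.3366  4.5066]
1.25 7.6 5.045058393004707 [-1.1464 -6.1701  3.5285]
1.35 7.9 2.8667384699540546 [ 1.1468 -6.3012  2.2692]
1.45 8.2 4.228633557008841 [ 1.2534 -6.7255  3.7748]
1.55 8.4 2.267276208772435 [ 2.5521 -6.5721  2.1491]
1.65 8.4 0.0017183080634181787 [ 2.7562 -5.6449 -0.0206]
1.75 8.3 -1.5065537828412006 [ 2.7923 -6.5517 -1.5471]
1.85 8.2 -1.066440359146757 [ 1.7423 -6.4171 -1.0277]
1.95 7.8 -4.16019042321828 [ 3.0352 -7.0641 -4.1264]
12.95 [0.5896 0.3067 0.3167]
```

View pics/b3.png

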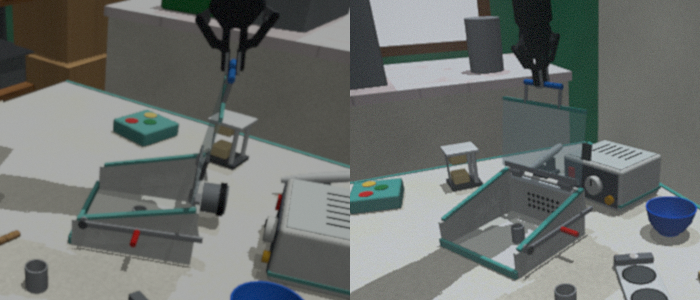

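```bash
python3 - <<'E'
from h import *
d=.0075
for t in (1.98,2.01,2.04):
    R=telemetry.get_tool_rot(); u=(han(t)-HIN)/np.linalg.norm(han(t)-HIN); ta=np.cross(by,u)
    p=gpose(han(t)+u*d,R,.014)
    try: env.move_l(p,.05)
    except env.PlanningError as e: print(e);break
    f=telemetry.get_ft_force(); d+=np.clip(f@u/12000,-.003,.003); print(t,f@u,f@ta,f)
    if abs(f@ta)>12: break
gripper_to(.6)
env.sleep(.3)
print(telemetry.get_ft_force(),telemetry.get_t())
for n in("scene","side"): cv2.imwrite(f"pics/{n}4.png",read_camera(n)[:,:,::-1])
cv2.imwrite("pics/b4.png",np.hstack([cv2.imread(f"pics/{n}4.png")[0:300,100+(k==0)*150:450+(k==0)*150] for k,n in enumerate(("scene","side"))]))
E
```

```text
1.98 -0.19838344029902497 -0.3774585979395037 [ 2.9806 -6.6835 -0.1364]
2.01 2.860960607465522 -45.732706338964974 [-37.6602 -23.8307  11.372 ]
[ 0.7389 -0.2182  0.3196] 14.2667
```

View pics/b4.png

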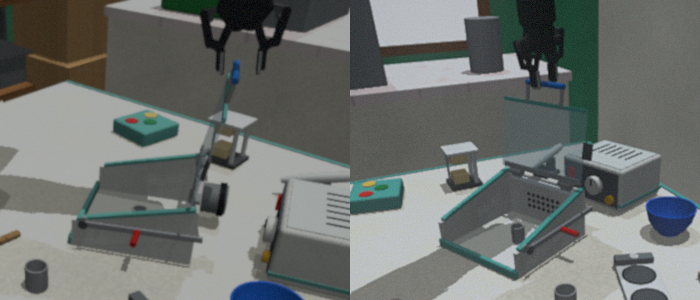

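```bash
cat >> h.py <<'E'
KN=np.array([.5569,.1155,.0625]); PIV=KN-.1*bx-.0025*bz
def kn(ph): return PIV+.1*(np.cos(ph)*bx+np.sin(ph)*bz)
from scipy.spatial.transform import Rotation as Ro
def krot(al,lean=np.radians(12)): return Ro.from_rotvec(bx*lean).as_matrix()@np.eye(3)@tilt(al)
E
python3 - <<'E'
from h import *
print(krot(0))
for a in (0,.3,.5):
  print(a,[env.solve_ik(gpose(kn(p),krot(a*p/.62),.016),krot(a*p/.62)) is not None for p in np.linspace(0,.66,6)])
p=telemetry.get_position();R=telemetry.get_tool_rot()
env.move_l(p-R[:,2]*.07,.2)
p=telemetry.get_position()
env.move_l(p-bx*.12,.25)
R=krot(0)
gripper_to(.5,30)
env.reach(gpose(KN+[0,0,.15],R,.016),R)
import pickle
c=get_calibration("wrist");cv2.imwrite("pics/w3.png",read_camera("wrist")[:,:,::-1]);pickle.dump(c,open("w3.pkl","wb"))
print(telemetry.get_t(),telemetry.get_position())
E
```

```text
[[ 0.8894  0.4471 -0.095 ]
 [ 0.4571 -0.87    0.1849]
 [ 0.     -0.2079 -0.9781]]
0 [True, True, True, True, True, True]
0.3 [True, True, True, True, True, True]
0.5 [True, True, True, True, True, True]
17.1333 [0.5559 0.1196 0.1984]
```

View pics/w3.png

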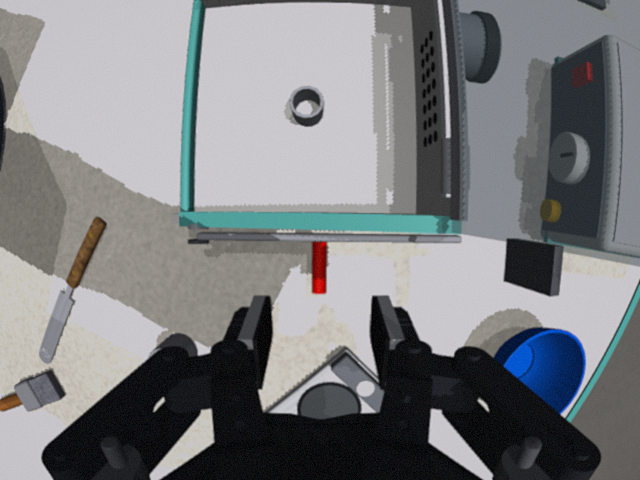

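```bash
python3 - <<'E'
from h import *
import pickle
c=pickle.load(open("w3.pkl","rb"));im=cv2.imread("pics/w3.png");hsv=cv2.cvtColor(im,cv2.COLOR_BGR2HSV)
m=((hsv[...,0]<6)|(hsv[...,0]>174))&(hsv[...,1]>150)&(hsv[...,2]>80)
k=[x for x in comps(m,100) if x[0][0]<400][0];print(k[0],k[1])
s=k[0];P=plane(wray(c,[(320,s[1]),(319.5,s[1]+s[3]),(319.5,s[1]+s[3]*24/42)]),.0625);print(P,KN)
print("bar",plane(wray(c,[(200,239),(455,239)]),.062))
print("ring rim",plane(wray(c,[(307,104)]),.04), "rim ext",plane(wray(c,[(291,104),(324,104)]),.04),plane(wray(c,[(307,87),(307,121)]),.04))
E
```

```text
[312 242  14  52 655] [318.8336 267.0107]
[[0.5488 0.134  0.0625]
 [0.5677 0.0963 0.0625]
 [0.5593 0.1126 0.0625]] [0.5569 0.1155 0.0625]
bar [[0.4605 0.0911 0.062 ]
 [0.6466 0.1871 0.062 ]]
ring rim [[0.4856 0.2321 0.04  ]] rim ext [[0.4733 0.226  0.04  ]
 [0.4985 0.2387 0.04  ]] [[0.4784 0.2459 0.04  ]
 [0.4926 0.2186 0.04  ]]
```

```bash
sed -i 's/KN=np.array(\[.5569,.1155,.0625\])/KN=np.array([.5583,.1135,.0625])/' h.py; python3 - <<'E'
from h import *
R=krot(0)
env.move_l(gpose(KN,R,.016)-R[:,2]*.06,.15,R)
env.move_l(gpose(KN,R,.016),.08); print(telemetry.get_ft_force())
gripper_to(0,40); print("grip",telemetry.get_opening(),telemetry.get_ft_force())
for ph in (.06,.12,.2,.3,.4,.5,.58,.63,.66):
    R=krot(ph*.6); env.move_l(gpose(kn(ph),R,.016),.08,R)
    f=telemetry.get_ft_force();print(ph,f,telemetry.get_opening())
    if np.linalg.norm(f)>45: print("STOP");break
for n in("scene","side"): cv2.imwrite(f"pics/{n}5.png",read_camera(n)[:,:,::-1])
cv2.imwrite("pics/b5.png",np.hstack([cv2.imread(f"pics/{n}5.png")[0:300,100+(k==0)*150:450+(k==0)*150] for k,n in enumerate(("scene","side"))]))
print(telemetry.get_t())
E
```

```text
[ 0.3721 -0.8151 -0.4829]
grip 0.12268981384266894 [-4.4912 -4.4306 -0.0299]
0.06 [-4.8534 -5.575   0.1677] 0.12131209739067415
0.12 [-4.0827 -3.8377 -0.8737] 0.11992518395426824
0.2 [-5.4604 -3.5781  2.1238] 0.12125062335338667
0.3 [-4.8832 -2.5073 -1.391 ] 0.12164693449000218
0.4 [-3.2323 -2.0309 -3.1707] 0.12744491926742446
0.5 [-5.6627 -1.8916  0.2294] 0.12337573080954445
0.58 [-4.9841 -0.8791 -1.3731] 0.12311014643131034
0.63 [-6.2333  0.7968 -2.894 ] 0.12619353699129596
0.66 [  9.6676   9.751  -23.3453] 0.12226405695040736
21.6083
```

View pics/b5.png

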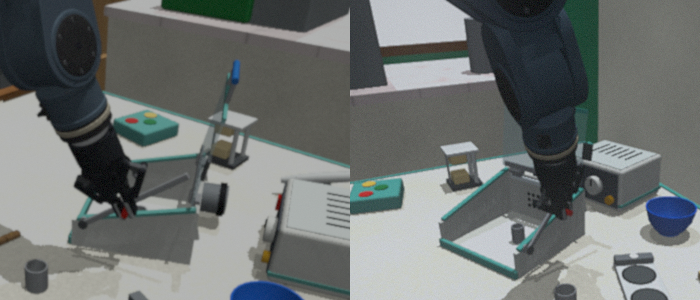

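```bash
python3 - <<'E'
from h import *
import pickle
gripper_to(.4); R=telemetry.get_tool_rot(); p=telemetry.get_position()
env.move_l(p-R[:,2]*.08-by*.01,.15)
R=tilt(0); r=np.array([.4855,.2322,0])
env.reach(r+[0,0,.22],R); gripper_to(.6,30)
c=get_calibration("wrist");cv2.imwrite("pics/w4.png",read_camera("wrist")[:,:,::-1]);pickle.dump(c,open("w4.pkl","wb"))
print(telemetry.get_t(),telemetry.get_ft_force())
E
```

```text
23.8667 [ 0.186  -0.2565  0.6526]
```

View pics/w4.png

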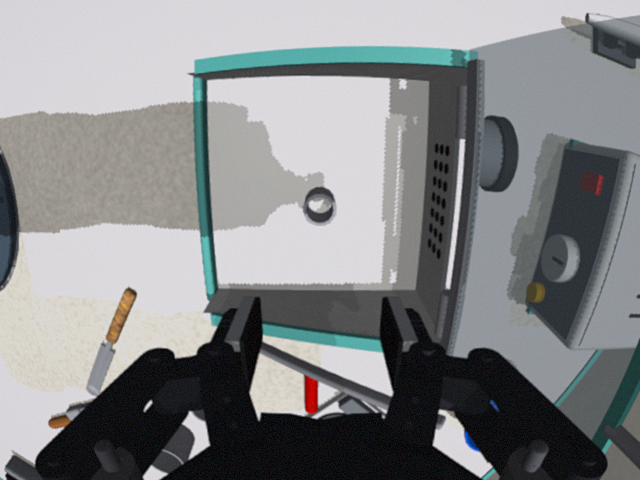

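The wrist view shows the ring at (320,204), centred between the fingers, with the guard leaning back and the stay up. Next I'll refine the ring position, pick it, and look at the rail.

```bash
cat >> h.py <<'E'
def wring(im,c,guess,h,rad,win=1.6):
    """dark annulus near guess -> centre on plane z=h(rim), from mask extents"""
    f=K(c);Rm,_=cv2.Rodrigues(c["rvec"]);q=Rm@np.array([guess[0],guess[1],h])+c["tvec"];th=np.arctan2(np.hypot(*q[:2]),q[2]);u=q[:2]/np.hypot(*q[:2])*th*f+[c["cx"],c["cy"]]
    return u
E
python3 - <<'E'
from h import *
import pickle
c=pickle.load(open("w4.pkl","rb"))
P=plane(wray(c,[(320,203),(304,203),(336.5,203)]),.04); print(P); r=P[0]*[1,1,0]
# sanity vs earlier
print(r-[.4855,.2322,0])
r=(r+[.4855,.2322,0])/2
R=tilt(0)
env.move_l(r+[0,0,.06],.2,R); env.move_l(r+[0,0,.007],.1)
print(telemetry.get_ft_force()); gripper_to(0,30); print("open",telemetry.get_opening()*85)
env.move_l(r+[0,0,.24],.2); print("open",telemetry.get_opening()*85,telemetry.get_ft_force())
ra=np.radians(-19.8)
ra=ra if True else 0
env.reach([.53,-.19,.26],down(ra))
c=get_calibration("wrist");cv2.imwrite("pics/w5.png",read_camera("wrist")[:,:,::-1]);pickle.dump(c,open("w5.pkl","wb"))
print(telemetry.get_q(),telemetry.get_t())
E
```

```text
[[0.4814 0.2402 0.04  ]
 [0.4687 0.2337 0.04  ]
 [0.4943 0.2469 0.04  ]]
[-0.0041  0.008   0.    ]
[0.2351 0.1114 0.7657]
open 28.842924204754546
open 28.75353265141371 [-0.3331  0.0139 -0.4751]
[-19.6191  19.8069  12.3154  82.5175   0.0099  90.0758] 28.7667
```

View pics/w5.png

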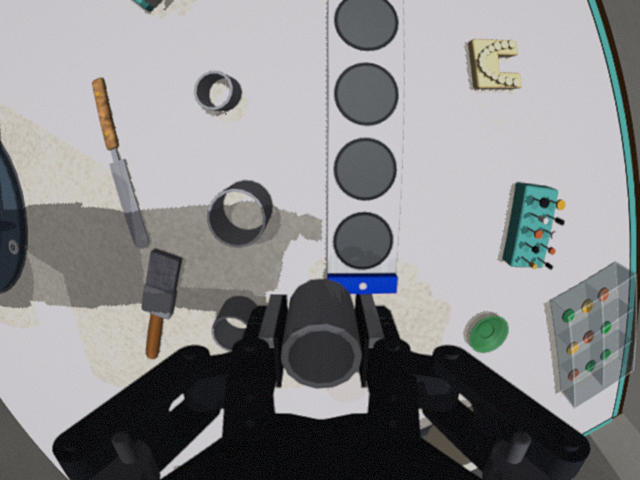

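```bash
python3 - <<'E'
from h import *
import pickle
c=pickle.load(open("w5.pkl","rb"));im=cv2.imread("pics/w5.png");g=cv2.cvtColor(im,cv2.COLOR_BGR2GRAY)
m=(g<110);m[:, :322]=0;m[:,410:]=0;m[272:]=0
pts=[]
for s,ce,k in comps(m,600):
    P=plane(wray(c,ce),.012)[0];pts.append(P);print(s,ce,P)
print("ring in hand",plane(wray(c,(321,353)),.293)[0],telemetry.get_position())
print("40",plane(wray(c,(214,91)),.046)[0],"60",plane(wray(c,(240,213)),.058)[0])
a=cv2.resize(im[280:400,260:390],None,fx=5,fy=5);cv2.imwrite("pics/w5z.png",a)
print("blue",plane(wray(c,(363,283)),.026))
E
```

```text
[ 334    0   64   51 2711] [365.9332  23.2114] [ 0.6385 -0.0262  0.012 ]
[ 334   63   64   63 3146] [365.8382  93.6173] [ 0.6124 -0.0986  0.012 ]
[ 334  138   63   62 3061] [364.7432 168.6508] [ 0.5856 -0.1734  0.012 ]
[ 333  212   60   58 2684] [362.6259 240.3659] [ 0.5589 -0.2482  0.012 ]
ring in hand [ 0.5317 -0.187   0.293 ] [ 0.5303 -0.189   0.2599]
40 [ 0.4729 -0.0457  0.046 ] 60 [ 0.456  -0.1663  0.058 ]
blue [[ 0.5442 -0.2912  0.026 ]]
```

View pics/w5z.png

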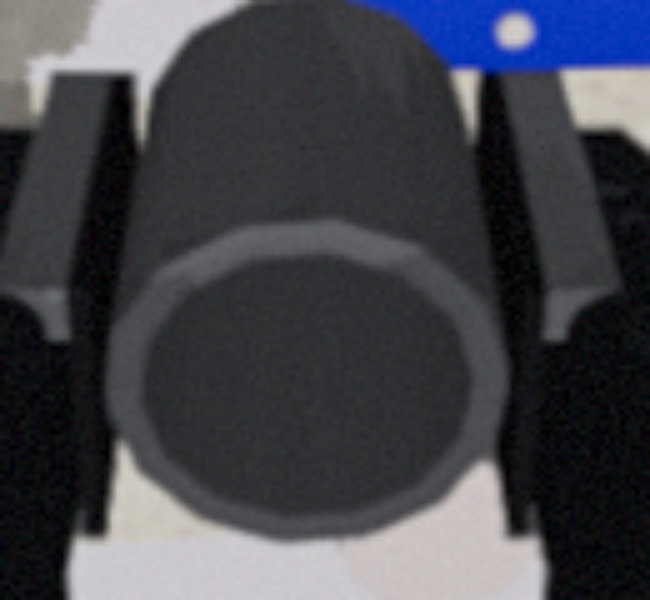

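```bash
cat >> h.py <<'E'
RA=np.radians(-19.75); RD=np.array([.3379,.9412,0]); RC=np.array([.5983,-.1377,0]); MK=[RC+RD*.08*k for k in(-1.5,-.5,.5,1.5)]
def place(i,zt,off=np.zeros(3),op=.6):
    p=MK[i]-off
    env.reach(p+[0,0,.16],down(RA)); env.move_l(p+[0,0,zt+.03],.2); env.move_l(p+[0,0,zt],.05)
    print("placed f",telemetry.get_ft_force()); gripper_to(op); env.sleep(.1); env.move_l(p+[0,0,.14],.2); print("f",telemetry.get_ft_force(),telemetry.get_t())
def look(name,xy,z=.24):
    import pickle
    env.reach(np.array([xy[0],xy[1],z]),down(RA)); c=get_calibration("wrist");im=read_camera("wrist")[:,:,::-1];cv2.imwrite(f"pics/{name}.png",im);pickle.dump(c,open(name+".pkl","wb"));return c,im
E
python3 - <<'E'
from h import *
place(0,.0205,RD*.0015)
look("w6",(.4725,-.045))
E
```

```text
placed f [ 0.0573 -0.1011  0.7848]
f [ 0.1649  0.0776 -0.8718] 31.9583
```

View pics/w6.png

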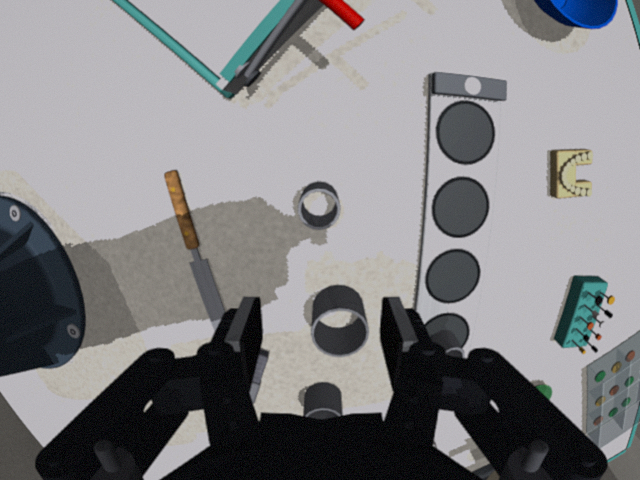

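```bash
python3 - <<'E'
from h import *
import pickle
c=pickle.load(open("w6.pkl","rb"));im=cv2.imread("pics/w6.png");cv2.imwrite("pics/w6z.png",cv2.resize(im[175:245,285:355],None,fx=8,fy=8,interpolation=cv2.INTER_CUBIC))
print(plane(wray(c,(319.5,207)),.046),plane(wray(c,(340,325)),.058),telemetry.get_position())
E
```

```text
[[ 0.4733 -0.0418  0.046 ]] [[ 0.4528 -0.1598  0.058 ]] [ 0.4727 -0.0458  0.2391]
```

View pics/w6z.png

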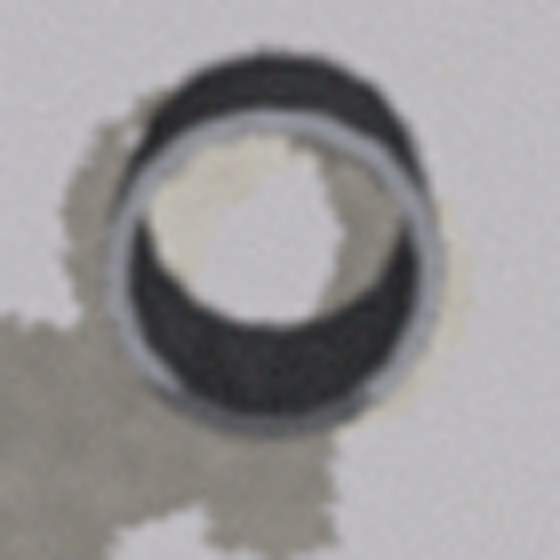

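```bash
cat >> h.py <<'E'
def pick(xy,zt,op,f=30):
    p=np.array([xy[0],xy[1],0]); gripper_to(op,f)
    env.move_l(p+[0,0,zt+.09],.25,down(RA)); env.move_l(p+[0,0,zt],.1); print("f",telemetry.get_ft_force())
    gripper_to(0,f); print("open mm",telemetry.get_opening()*85); env.move_l(p+[0,0,.16],.2); print("open mm",telemetry.get_opening()*85,telemetry.get_t())
E
python3 - <<'E'
from h import *
import pickle
c=pickle.load(open("w6.pkl","rb"));p=plane(wray(c,(319.1,209)),.046)[0];print(p)
pick(p,.012,.75)
place(1,.0255,op=.7)
look("w7",(.4525,-.169))
E
```

```text
[ 0.4723 -0.0435  0.046 ]
f [-0.466   0.0431  0.6532]
open mm 39.52142870104542
open mm 39.507694909467254 36.2333
placed f [-0.1811  0.8108 -0.5447]
f [-0.8299 -0.1744  0.1114] 39.5417
```

View pics/w7.png

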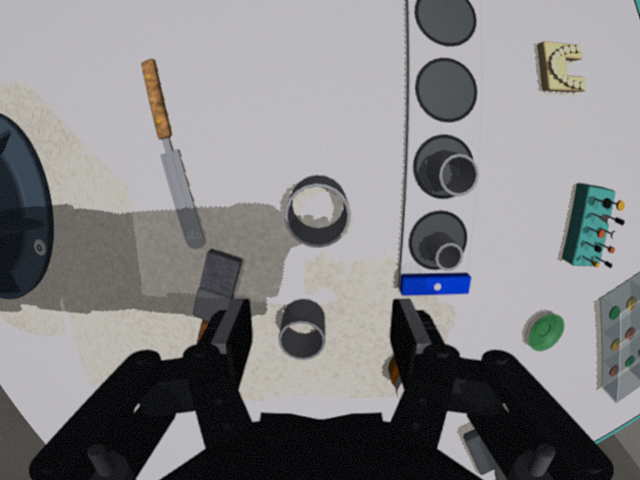

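```bash
python3 - <<'E'
from h import *
im=cv2.imread("pics/w7.png");a=cv2.resize(im[165:255,270:360],None,fx=6,fy=6,interpolation=cv2.INTER_CUBIC);b=cv2.resize(im[130:280,400:490],(540*90//150*1,540),interpolation=cv2.INTER_CUBIC)
cv2.imwrite("pics/w7z.png",np.hstack([a,cv2.resize(im[190:280,400:490],None,fx=6,fy=6)[:,:250]]) if 0 else np.hstack([a,b][:1]+[cv2.resize(im[130:280,400:490],(324,540))]))
E
```

```text
(no output)
```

View pics/w7z.png

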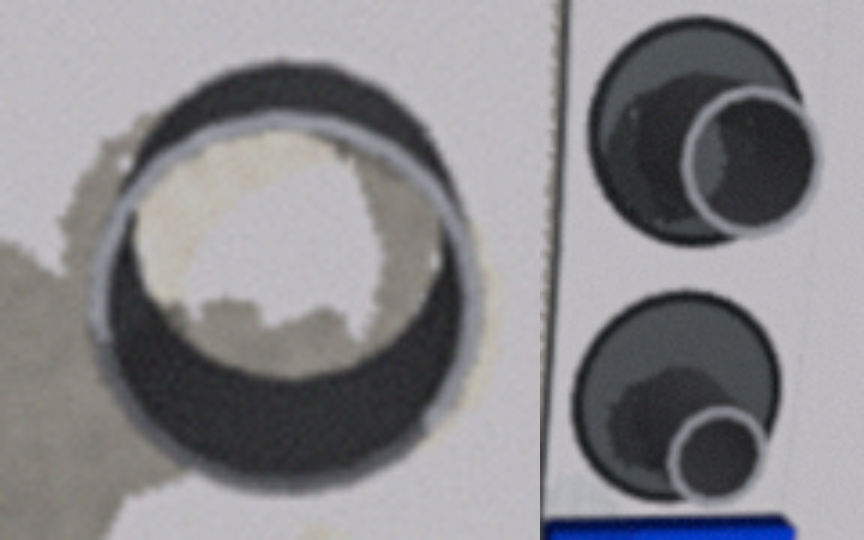

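```bash
python3 - <<'E'
from h import *
import pickle
c=pickle.load(open("w7.pkl","rb"));P=lambda u,z:plane(wray(c,u),z)[0]
print("40",P((458.9,175),.058)-MK[1],"30",P((449.2,256.4),.052)-MK[0]); 
print("marks",P((400+157/3.6,130+130/3.6),.012)-MK[1],P((400+137/3.6,130+396/3.6),.012)-MK[0])
p=P((317.5,215.3),.058);print("60",p, "w/50",P((303,337),.052))
pick(p,.016,1.0,40)
place(3,.0295,op=.95)
look("w8",(.388,-.294),.22)
E
```

```text
40 [-0.0001 -0.0004  0.058 ] 30 [-0.0003 -0.0017  0.052 ]
marks [0.0009 0.0021 0.012 ] [0.0012 0.0021 0.012 ]
60 [ 0.4498 -0.1691  0.058 ] w/50 [ 0.3908 -0.2876  0.052 ]
f [-0.3613 -0.3524  0.1727]
open mm 58.04069490456939
open mm 57.950814025901465 43.6417
placed f [ 0.9539 -0.3052  0.2928]
f [-0.8961 -0.4175 -0.4689] 47.1417
```

View pics/w8.png

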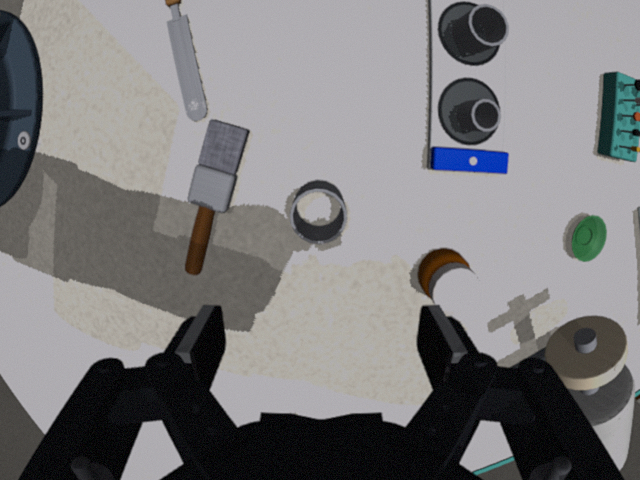

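```bash
python3 - <<'E'
from h import *
import pickle
c=pickle.load(open("w8.pkl","rb"))
p=plane(wray(c,(318.5,215.5)),.052)[0];print("50",p)
pick(p,.014,.88,40)
place(2,.0275,op=.8)
look("w9",(.53,-.16),.27)
for n in("scene","side"): cv2.imwrite(f"pics/{n}9.png",read_camera(n)[:,:,::-1])
E
```

```text
50 [ 0.3879 -0.291   0.052 ]
f [ 0.374  -0.1352 -0.3452]
open mm 48.742703217984
open mm 48.54796374932101 51.7333
placed f [ 0.7849  0.012  -0.1563]
f [-0.5498 -0.5187 -0.527 ] 55.425
```

View pics/w9.png

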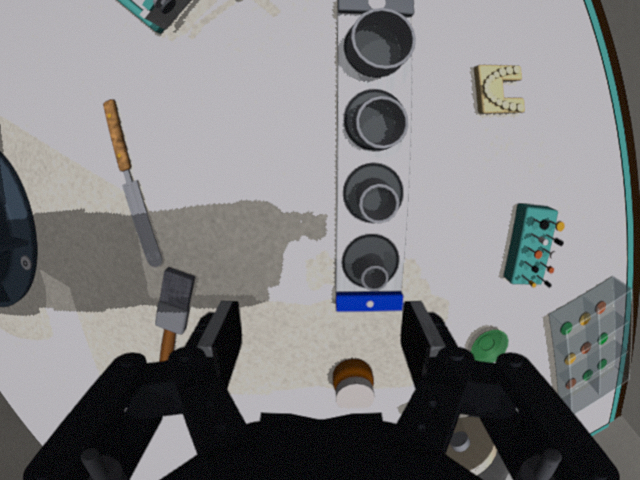

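View pics/scene9.png

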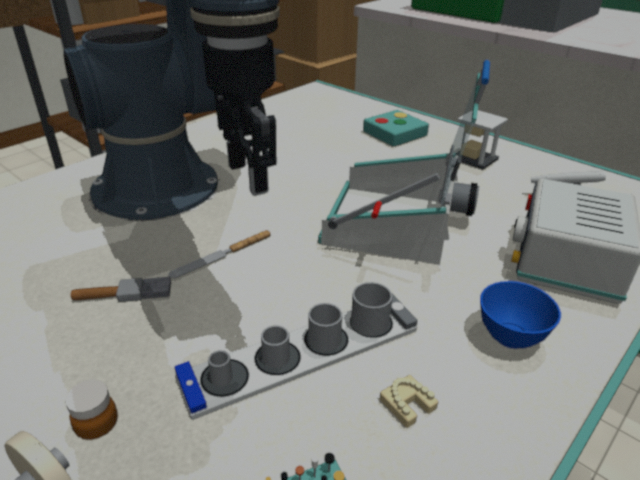

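View pics/side9.png

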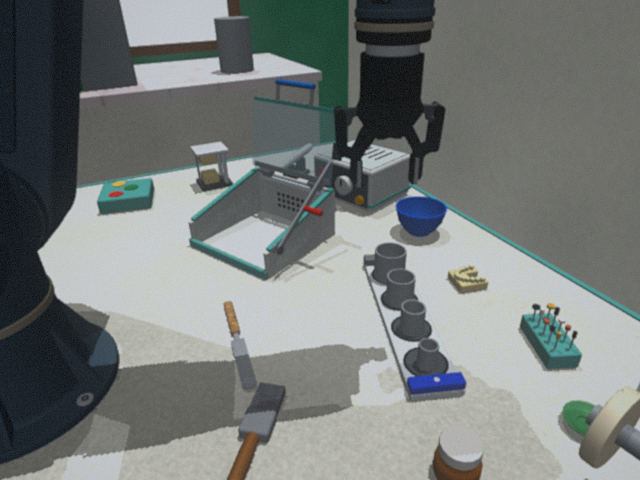

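```bash
python3 - <<'E'
from h import *
import pickle
im=cv2.imread("pics/scene9.png");a=cv2.resize(im[270:410,170:420],None,fx=3.2,fy=3.2,interpolation=cv2.INTER_CUBIC)
cv2.imwrite("pics/z9.png",a)
c=pickle.load(open("w9.pkl","rb"));B=np.c_[[RD[1],-RD[0],0],RD]
for n,u,z,i in [("30",(375,277.5),.052,0),("40",(380,203),.058,1),("50",(381,122.5),.064,2),("60",(381,41),.070,3)]:
    print(n,(plane(wray(c,u),z)[0]-MK[i])@B)
for i,u in enumerate([(370,261),(373,194),(375,120)]): print("mark",i,(plane(wray(c,u),.012)[0]-MK[i])@B)
E
```

```text
30 [ 0.0008 -0.0013]
40 [0.0012 0.0003]
50 [-0.001  -0.0015]
60 [-0.0023 -0.0048]
mark 0 [0.0002 0.0021]
mark 1 [0.0005 0.0006]
mark 2 [0.0008 0.0014]
```

View pics/z9.png

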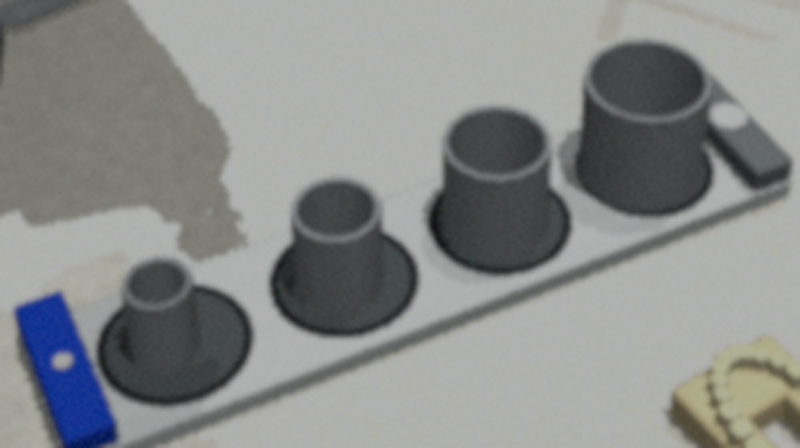

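```bash
python3 - <<'E'
from h import *
print(telemetry.get_ft_force(),telemetry.get_t()); env.sign_off()
E
```

```text
[ 0.0149  0.1193 -0.1261] 56.275
the job is handed in; nothing more can be done
```

All four rings are standing on the rail in order, 30 mm next to the blue block up to 60 mm at the grey end. The guard is leaning back on its stop, and the stay is up at its stop. I handed the job in at 56 s; it reports no verdict.

**Last checks:**
- **Ring positions:** the wrist camera put the ring centres within about 1.5, 1.2, 1.8 and 5.3 mm of my estimated mark centres (30, 40, 50 and 60 mm rings). Those mark centres read up to about 2 mm differently between views. By eye, the scene camera shows the 30 and 50 mm rings about 4 mm off centre. All of this is inside the 12 mm limit.
- **Final pictures:** the rings look upright, the guard is up, the stay is raised, and the gripper is clear of everything. Wrist force was near zero.

**What disagreed along the way:**
- **Guard arc:** my hinge estimate was about 5–8 mm off, so the force rose to about 57 N part-way up. I corrected the path using the force readings. That is above 40 N, but it was on the fingertips gripping the bar, not the gripper body, and below the 120 N wrist limit.
- **Guard stop:** I pushed the guard against its stop with about 46 N, again through the gripping fingers.
- **Box ring:** two wrist views of it differed by about 9 mm. I picked at the average, and the ring then measured about 2 mm off centre in the gripper.

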